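Tidy the coffee corner

ROBOT

A 6-joint arm with a two-finger parallel gripper is mounted at the origin on the work surface. World frame = base frame: x ahead of the robot, y to its left, z up, the work surface at z = 0. Lengths are in m, angles in rad, forces in N, time in s.
With the tool pointing down it reaches from about 0.25 to 0.85 m from the base axis. Payload 12.5 kg.
Tool frame: the origin (TCP) lies at the very end of the fingers, on their centre line; the grasp point (between the pads) lies 19 mm behind it (tcp_to_grasp is the distance from the TCP to the grasp point, in m); z points along the fingers, y is the direction in which the jaws open and shut (so a half turn about z gives the same grasp; the last joint's range is limited). The gripper opens to 93 mm and grips with 3 to 60 N. Pads are 15 mm wide; open, the fingers measure 128 mm over their backs; the gripper's body (75 mm by 188 mm) begins 65 mm behind the grasp point.
Start: joints at [1.227, 0.351, 1.652, -0, 1.139, -0.085], TCP at [0.141, 0.532, 0.219] pointing down, gripper open.
Joint ranges: [-2.75, 2.75], [-0.79, 2.1], [0.01, 2.65], [-1.57, 4.71], [0.07, 3.14], [-2.87, 2.87]. Speed limits (rad/s): [2.22, 2.22, 2.79, 3.14, 3.14, 3.14].

INTERFACE

Orientations are given as a 3x3 rotation matrix whose columns are the frame's x, y, z axes.
In Python, from workcell import * gives the robot as it stands.
- The arm moves only by the tool send_rows, never from a script. Its argument "motion" is text: rows parted by semicolons, each of 5 numbers parted by spaces: the finger opening in m, from 0 to 0.093, then the shift along the world's x, y, z in m, then the turn about the world's z in rad. In form: gripper tx ty tz roll; .... A call has exactly 8 rows; each row shifts and turns the commanded pose from where the row before left it; what a row does not reach is not made up. A row lasts 1/10 s, in which the tool goes at most 50 mm and 8.59 degrees, less where a joint would pass 70% of its speed; a pose out of reach is approached as far as the arm can. A call is refused whole if a number of a shift passes 0.05 or a number of a turn 0.15, either way. A call with a gripper value outside its range is refused whole. The fingers move at their own pace and stop on an object; "force" is the grip in N (left out, the last holds). Time passes only in rows, so rows that do not move let the fingers close, or fill a call up. It gives the time, the measured TCP pose, the force and the opening at its end, in the units of the state.
- state(): the state, without advancing time (a new reading comes with each control period).
- read_camera(name): name is "scene" or "top"; returns (picture, depth): 480x640x3 uint8, red, green, blue; 480x640 float32, m along the optical axis (not along the pixel's ray), 0 where there is no reading.
- calibration(name): a dict with "mtx" (3x3 intrinsics, pixels), "k1" (the pictures are not rectified: a ray, as slopes to the right and down, at radius r is drawn at 1 + k1 r^2 times it, then the intrinsics apply), "R" (3x3) and "t" (3): a world point X has camera coordinates R X + t. Camera axes: x right, y down, z forward; pixel columns grow to the right and rows downward; lengths in m; the calibration is good to about 2 mm. A picture is of the moment at which its call begins. calibration takes no time and is no camera call.
- sign_off(): hands the job in, once; it reports no verdict.
The state is a dict: "time": time; "q": joint angles; "dq": joint speeds; "tau": joint torques, N m; "position": TCP position; "tcp_rot": TCP orientation; "wrist_force": force on the tool from outside, world axes, zero at the start; "wrist_torque": the same for the moment, N m; "grip_width": finger opening in m.
Only numpy, scipy, OpenCV 4.12 (cv2) and the standard library are available. Lean on these libraries where they do the work, as an engineer would, in place of code of your own. Each camera call takes 0.05 s, during which the arm holds its last target. There are 200 camera calls.

TASK

Sort the coffee things into the three low wooden trays: both large white pods go into the oblong tray, both small aluminium capsules into the round dish, and the tamper into the small square tray. Everything must end up standing upright, the way it stands now, with its whole base down on the tray's floor. Leave the cup and the sugar jar standing where they are.

Things in the scene. Friction and masses are not known exactly. Their poses are not given: they have to be found in the camera images.
- pod_1: A white plastic drip-coffee pod standing upside down on its wide foil rim, like a small blunt cup: rim diameter 51, 3 thick at the bottom, body diameter 46 just above it tapering evenly to 40 near the flat top, total height 45; about 18 g. Origin at the centre of the underside, z up; round, so its yaw means nothing. The other pod is identical and belongs in the same tray.
- pod_2: A white plastic drip-coffee pod standing upside down on its wide foil rim, like a small blunt cup: rim diameter 51, 3 thick at the bottom, body diameter 46 just above it tapering evenly to 40 near the flat top, total height 45; about 18 g. Origin at the centre of the underside, z up; round, so its yaw means nothing. The other pod is identical and belongs in the same tray.
- capsule_1: A small aluminium espresso capsule standing on its rim, domed end up: rim diameter 37, 2 thick at the bottom, body diameter 30 just above it tapering evenly to 27 at 23 height, then narrowing to a flat top 18 across at 30 height; about 12 g. Origin at the centre of the underside, z up; round, so its yaw means nothing. The other capsule is identical and belongs in the same dish.
- capsule_2: A small aluminium espresso capsule standing on its rim, domed end up: rim diameter 37, 2 thick at the bottom, body diameter 30 just above it tapering evenly to 27 at 23 height, then narrowing to a flat top 18 across at 30 height; about 12 g. Origin at the centre of the underside, z up; round, so its yaw means nothing. The other capsule is identical and belongs in the same dish.
- tamper: Coffee tamper standing on its flat steel base, dark wooden handle up: base diameter 50 and 12 thick, then a narrow neck 20 across at 26 height; the handle widens to a straight grip of diameter 30 between 42 and 64 height; total height 70, about 280 g. Origin at the centre of the underside, z up; round, so its yaw means nothing.
- oblong_tray: Oblong dark wooden tray, open on top, fixed to the table: outside 150 (its x axis) by 90 (its y axis), 12 high, walls 4 thick, floor 4 thick, so inside 142 by 82. Origin at the centre of its underside on the table, z up. The two pods stand in it side by side along its x axis.
- round_dish: Round dark wooden dish, open on top, fixed to the table: outside diameter 120, 12 high, wall 4 thick, floor 4 thick, so inside diameter 112. Origin at the centre of its underside on the table, z up. The two capsules stand in it side by side.
- square_tray: Small square dark wooden tray, open on top, fixed to the table: outside 90 by 90, 12 high, walls 4 thick, floor 4 thick, so inside 82 by 82. Origin at the centre of its underside on the table, x and y axes along its sides, z up.
- cup: White handle-less espresso cup, 60 across its rim and 55 high, loose, empty; a bystander to be left alone. Origin at the centre of its underside, z up.
- sugar_jar: Closed glass sugar jar with a steel lid, 56 in diameter and 70 high, loose; a bystander to be left alone. Origin at the centre of its underside, z up.
Things that resemble listed ones, but are neither listed nor needed, are in the scene too. Leave any pink or red look-alike of the capsule_2 alone.

How it is judged:
By the outcome, as a careful person would: the job done as asked, in the order asked, and still so for the second after the job is handed in, with the robot touching nothing.
It also fails if it takes over 131 s, if anything falls off the work surface, if the arm or the gripper's body presses on something with over 40 N, if the wrist force passes 120 N, or if a joint passes its speed limit or range.

## Working session

There is one attempt and no reset: what is moved stays moved. The work goes in short steps, Python scripts to look and compute and a tool call to move; the robot and the scene stay as the last step left them, time stands still between calls to the robot, and variables do not carry over. Pictures are saved under pics/ and viewed, about 12 in all and at most 16, crops included, and the job is handed in when it is done.

Besides the shell and the picture viewer there is one more tool, called after "Call:" as name(argument=value, ...) on one line, values as JSON. send_rows: Moves the arm, as the interface text tells. Its arguments: {"type":"object","properties":{"motion":{"type":"string"},"force":{"type":"number"}},"required":["motion"]}

```bash
mkdir -p pics
python3 - <<'E'
from workcell import *
import cv2,numpy as np
for n in("scene","top"):
    p,d=read_camera(n); cv2.imwrite(f"pics/{n}0.png",p[:,:,::-1]); np.save(f"pics/{n}0.npy",d)
    c=calibration(n); print(n,c)
s=state();print(s['time'],s['position'],s['tcp_rot'],s['grip_width'])
E
```

```text
scene {'mtx': array([[494.24523756,   0.        , 319.84722254],
       [  0.        , 494.24523756, 240.65837844],
       [  0.        ,   0.        ,   1.        ]]), 'k1': 0.04056788293275676, 'R': array([[ 0.3783115 ,  0.92535904, -0.02431145],
       [ 0.51540869, -0.23238327, -0.82483447],
       [-0.76891761,  0.29951404, -0.56485136]]), 't': array([-0.18593444, -0.21516885,  1.18176021])}
top {'mtx': array([[462.94541607,   0.        , 323.08134032],
       [  0.        , 462.94541607, 245.5595537 ],
       [  0.        ,   0.        ,   1.        ]]), 'k1': -0.02587238773192237, 'R': array([[-0.02606997, -0.999349  ,  0.0249386 ],
       [-0.98901859,  0.02215405, -0.14612129],
       [ 0.14547367, -0.02847412, -0.98895229]]), 't': array([0.01541418, 0.4827479 , 0.76816809])}
0.1 [0.14062195 0.53139988 0.21817104] [[-9.66700102e-01  2.55911658e-01 -3.69921794e-04]
 [ 2.55911901e-01  9.66699635e-01 -9.55921774e-04]
 [ 1.12971737e-04 -1.01875707e-03 -9.99999475e-01]] 0.09300552252333585
```

View pics/top0.png

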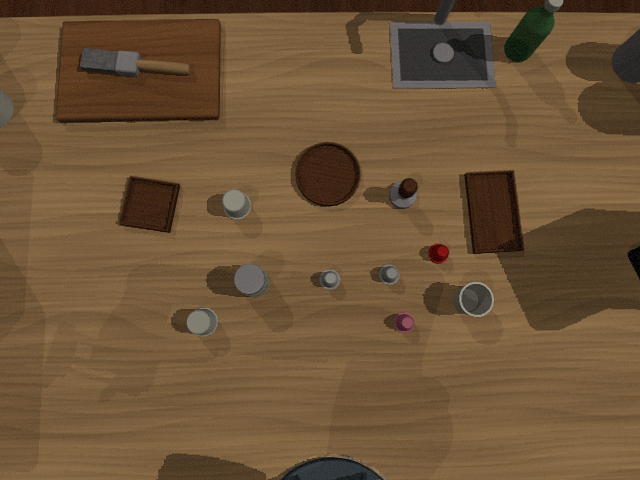

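View pics/scene0.png

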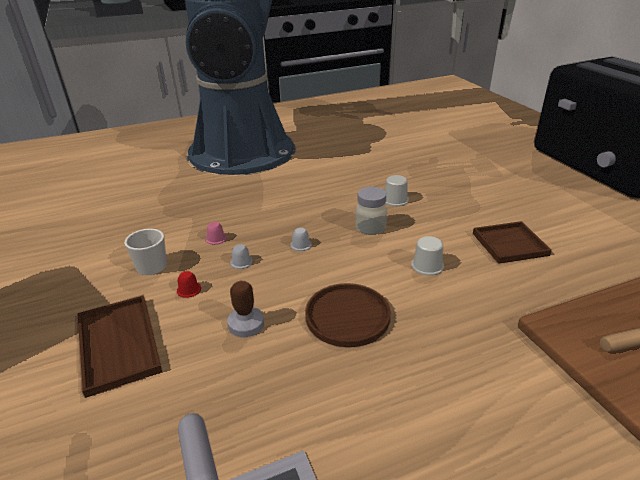

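The top view shows pods at (236,203) and (202,321), with the jar at (251,280) between them. The tamper is at (403,195) and the cup at (476,300). The trays are oblong (494,212), round (328,174) and square (150,204).

Capsule candidates are (330,280) and (389,275), both aluminium grey, plus (439,253) red and (405,322) pink. The two grey ones fit the description. I'll confirm them in an enlarged crop while measuring.

```bash
cat > h.py <<'E'
import numpy as np,cv2
from workcell import *
def rays(n,uv):
    c=calibration(n);K=c['mtx'];uv=np.atleast_2d(np.float64(uv))
    D=np.array([c['k1'],0,0,0,0.])
    xy=cv2.undistortPoints(uv.reshape(-1,1,2),K,D).reshape(-1,2)
    return c,np.c_[xy,np.ones(len(xy))]
def plane(n,uv,z):
    c,r=rays(n,uv);o=-c['R'].T@c['t'];w=r@c['R'];return o+w*((z-o[2])/w[:,2])[:,None]
def cloud(n,d):
    v,u=np.mgrid[0:480,0:640];c,r=rays(n,np.c_[u.ravel(),v.ravel()])
    P=((r*d.reshape(-1,1))-c['t'])@c['R'];P[d.ravel()==0]=np.nan;return P.reshape(480,640,3)
E
python3 - <<'E'
from h import *
C={n:cloud(n,np.load(f"pics/{n}0.npy")) for n in("top","scene")}
I={n:cv2.imread(f"pics/{n}0.png") for n in C}
objs={'podA':((236,203),.045),'podB':((202,321),.045),'jar':((251,280),.07),'capA':((330,280),.03),'capB':((389,275),.03),'red':((439,253),.03),'pink':((405,322),.03),'tamper':((403,195),.07),'cup':((476,300),.055)}
for k,(uv,h) in objs.items():
    g=plane('top',uv,h*.6)[0]; out=[]
    for n in C:
        P=C[n];m=(np.hypot(P[...,0]-g[0],P[...,1]-g[1])<.045)&(P[...,2]>.006)&(P[...,2]<.09)
        t=m&(abs(P[...,2]-h)<.004)
        v,u=np.nonzero(t); out+=[n,t.sum(),np.nanmax(P[m][:,2]).round(3)]
        if t.sum():
            (cu,cv_),_=cv2.minEnclosingCircle(np.c_[u,v].astype(np.float32))
            out+=[P[t][:,:2].mean(0).round(4),plane(n,(u.mean(),v.mean()),h)[0][:2].round(4)]
    print(k,*out)
g=cv2.cvtColor(I['top'],cv2.COLOR_BGR2HSV);m=(I['top'].max(2)<75).astype(np.uint8)*255
for k,(u,v),s in(('oblong',(494,212),55),('round',(328,174),45),('square',(150,204),40)):
    w=np.zeros_like(m);w[v-s:v+s,u-s:u+s]=m[v-s:v+s,u-s:u+s]
    w=cv2.morphologyEx(w,cv2.MORPH_CLOSE,np.ones((5,5)))
    c=max(cv2.findContours(w,0,2)[0],key=cv2.contourArea)
    p=plane('top',c.reshape(-1,2),.010)[:,:2].astype(np.float32)
    print(k,cv2.minAreaRect(p))
cr=np.hstack([cv2.resize(I['top'][225:345,300:460],None,fx=2.5,fy=2.5),cv2.resize(I['scene'][205:325,170:330],None,fx=2.5,fy=2.5)])
cv2.imwrite('pics/crop.png',cr)
E
```

```text
podA top 415 0.05 [0.5643 0.1565] [0.5646 0.1567] scene 336 0.047 [0.5678 0.1537] [0.568  0.1536]
podB top 457 0.05 [0.3577 0.2159] [0.3577 0.2162] scene 191 0.047 [0.3609 0.212 ] [0.3614 0.2117]
jar top 704 0.075 [0.4257 0.1268] [0.4258 0.127 ] scene 359 0.072 [0.4287 0.123 ] [0.429  0.1229]
capA top 151 0.036 [ 0.4266 -0.0074] [ 0.4266 -0.0074] scene 93 0.032 [ 0.4298 -0.0112] [ 0.4311 -0.0116]
capB top 152 0.035 [ 0.4326 -0.113 ] [ 0.4326 -0.113 ] scene 110 0.032 [ 0.4364 -0.1174] [ 0.4375 -0.1176]
red top 147 0.034 [ 0.4685 -0.2033] [ 0.4685 -0.2034] scene 131 0.032 [ 0.4727 -0.2077] [ 0.4736 -0.2077]
pink top 158 0.035 [ 0.3474 -0.1347] [ 0.3474 -0.1347] scene 85 0.032 [ 0.3509 -0.1397] [ 0.352  -0.1398]
tamper top 210 0.075 [ 0.5774 -0.1433] [ 0.5775 -0.1434] scene 227 0.072 [ 0.5816 -0.1483] [ 0.5823 -0.1484]
cup top 305 0.06 [ 0.3835 -0.2521] [ 0.3835 -0.2523] scene 302 0.058 [ 0.3859 -0.2537] [ 0.3879 -0.2538]
oblong ((0.5360098481178284, -0.3289646506309509), (0.1672956496477127, 0.14860597252845764), 1.7888485193252563)
round ((0.6198861598968506, -0.005206070840358734), (0.12329436093568802, 0.1216220036149025), 89.06021118164062)
square ((0.5698162317276001, 0.31678617000579834), (0.09891532361507416, 0.09221536666154861), 79.71698760986328)
```

View pics/crop.png

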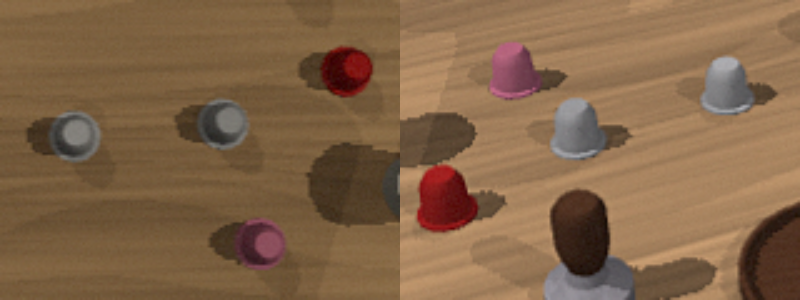

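The crop confirms the two silver capsules at (330,280) and (389,275) in the full top view. Red and pink are separate and stay put. The colour mask for the oblong tray is contaminated by shadow, so I'll get the tray rims from depth.

Run:
```python
from h import *
for n in("top","scene"):
    P=cloud(n,np.load(f"pics/{n}0.npy"))
    if n=="scene":print('bias',)
    for k,g,s in(('oblong',(.538,-.333),.105),('round',(.62,-.006),.075),('square',(.57,.317),.07)):
        b=(abs(P[...,0]-g[0])<s)&(abs(P[...,1]-g[1])<s)
        z=P[b][:,2];base=np.median(z[z<.004]) if (z<.004).any() else np.nan
        m=b&(P[...,2]>.0085)&(P[...,2]<.018)
        w=cv2.morphologyEx(m.astype(np.uint8),cv2.MORPH_CLOSE,np.ones((3,3)))
        c=max(cv2.findContours(w,0,1)[0],key=lambda c:cv2.minAreaRect(c)[1][0]*cv2.minAreaRect(c)[1][1]).reshape(-1,2)
        p=plane(n,c,.012)[:,:2].astype(np.float32)
        print(n,k,base.round(4),m.sum(),cv2.minAreaRect(p),cv2.boxPoints(cv2.minAreaRect(p)).round(3).tolist())
```

```text
top oblong 0.0015 802 ((0.5443825721740723, -0.31138846278190613), (0.1514682173728943, 0.0935014933347702), 1.946394443511963) [[0.46700000762939453, -0.2669999897480011], [0.4699999988079071, -0.3610000014305115], [0.621999979019165, -0.35600000619888306], [0.6179999709129333, -0.2619999945163727]]
top round 0.0016 534 ((0.6201209425926208, -0.00967467576265335), (0.11743585765361786, 0.11948323994874954), 89.02184295654297) [[0.5590000152587891, -0.06700000166893005], [0.6790000200271606, -0.0689999982714653], [0.6809999942779541, 0.04800000041723251], [0.5609999895095825, 0.05000000074505806]]
top square 0.0016 599 ((0.570789635181427, 0.31424710154533386), (0.0919395163655281, 0.09119589626789093), 79.1789779663086) [[0.5170000195503235, 0.27799999713897705], [0.6069999933242798, 0.26100000739097595], [0.6240000128746033, 0.35100001096725464], [0.5350000262260437, 0.36800000071525574]]
bias
scene oblong 0.0004 1166 ((0.5464502573013306, -0.31453001499176025), (0.1570235639810562, 0.09027311950922012), 2.1514008045196533) [[0.4659999907016754, -0.2720000147819519], [0.4699999988079071, -0.3630000054836273], [0.6269999742507935, -0.3569999933242798], [0.6230000257492065, -0.26600000262260437]]
scene round 0.0008 796 ((0.6219056844711304, -0.011968687176704407), (0.1183018684387207, 0.12238489836454391), 66.4864273071289) [[0.5419999957084656, -0.041999999433755875], [0.6539999842643738, -0.09099999815225601], [0.7020000219345093, 0.017999999225139618], [0.5889999866485596, 0.06700000166893005]]
scene square 0.0007 580 ((0.5719048380851746, 0.3104402720928192), (0.09384270757436752, 0.09685981273651123), 78.25373077392578) [[0.5149999856948853, 0.27399998903274536], [0.6100000143051147, 0.2549999952316284], [0.6290000081062317, 0.34700000286102295], [0.5339999794960022, 0.3659999966621399]]
```

Averaged over both cameras, the oblong tray is at (.545,-.313) with its x axis at about 2°. The round dish is at (.621,-.010) and the square tray at (.571,.312). I'll move to podB (.359,.214) with the jaws along world y.

Call:
send_rows(motion="0.07 0.0272 -0.0397 -0.011 0.036; 0.07 0.0272 -0.0397 -0.011 0.036; 0.07 0.0272 -0.0397 -0.011 0.036; 0.07 0.0272 -0.0397 -0.011 0.036; 0.07 0.0272 -0.0397 -0.011 0.036; 0.07 0.0272 -0.0397 -0.011 0.036; 0.07 0.0272 -0.0397 -0.011 0.036; 0.07 0.0272 -0.0397 -0.011 0.036", force=10)

```text
time: 0.9
position: [0.359, 0.2123, 0.1303]
tcp_rot: [[-1.0, -0.031, 0.0], [-0.031, 1.0, 0.0], [-0.0, 0.0, -1.0]]
wrist_force: [-0.1, 0.8, -0.2]
grip_width: 0.0702
```

Call:
send_rows(motion="0.07 0 0 -0.03 0; 0.07 0 0 -0.03 0; 0.07 0 0 -0.03 0; 0.07 0 0 -0.017 0; 0.07 0 0 -0.01 0; 0.07 0 0 0 0; 0.035 0 0 0 0; 0.035 0 0 0 0")

```text
time: 1.7
position: [0.3588, 0.2144, 0.0144]
tcp_rot: [[-1.0, -0.029, 0.001], [-0.029, 1.0, 0.001], [-0.001, 0.001, -1.0]]
wrist_force: [-0.5, 0.5, 0.0]
grip_width: 0.0585
```

Call:
send_rows(motion="0.035 0 0 0 0; 0.035 0 0 0 0; 0.035 0 0 0 0; 0.035 0 0 0 0; 0.035 0 0 0.01 0; 0.035 0 0 0.03 0; 0.035 0 0 0.04 0; 0.035 0 0 0.04 0")

```text
time: 2.5
position: [0.3578, 0.2138, 0.1355]
tcp_rot: [[-1.0, -0.029, -0.001], [-0.029, 1.0, -0.0], [0.001, -0.0, -1.0]]
wrist_force: [-0.5, -0.3, -0.8]
grip_width: 0.0435
```

Call:
send_rows(motion="0.035 0.0127 -0.044 0 0; 0.035 0.0127 -0.044 0 0; 0.035 0.0127 -0.044 0 0; 0.035 0.0127 -0.044 0 0; 0.035 0.0127 -0.044 0 0; 0.035 0.0127 -0.044 0 0; 0.035 0.0127 -0.044 0 0; 0.035 0.0127 -0.044 0 0")

```text
time: 3.3
position: [0.4599, -0.1399, 0.1344]
tcp_rot: [[-1.0, -0.029, 0.0], [-0.029, 1.0, -0.0], [-0.0, -0.0, -1.0]]
wrist_force: [0.3, 0.7, 0.3]
grip_width: 0.0433
```

Call:
send_rows(motion="0.035 0.0127 -0.044 0 0; 0.035 0.0127 -0.044 0 0; 0.035 0.0127 -0.044 0 0; 0.035 0.0127 -0.044 0 0; 0.035 0 0 -0.02 0; 0.035 0 0 -0.03 0; 0.035 0 0 0 0; 0.035 0 0 0 0")

```text
time: 4.1
position: [0.5107, -0.3138, 0.0844]
tcp_rot: [[-1.0, -0.029, -0.001], [-0.029, 1.0, 0.0], [0.0, 0.0, -1.0]]
wrist_force: [0.6, 0.3, 0.1]
grip_width: 0.043
```

Run:
```python
from h import *
s=state();print(s['position'],s['grip_width'],s['time'])
a,_=read_camera("top");b,_=read_camera("scene")
cv2.imwrite('pics/p1.png',np.hstack([cv2.resize(a[140:290,400:560],(400,375)),cv2.resize(b[250:400,50:210],(400,375))])[:,:,::-1])
```

```text
[ 0.51065294 -0.31376925  0.08442566] 0.043039395802692934 4.1
```

View pics/p1.png

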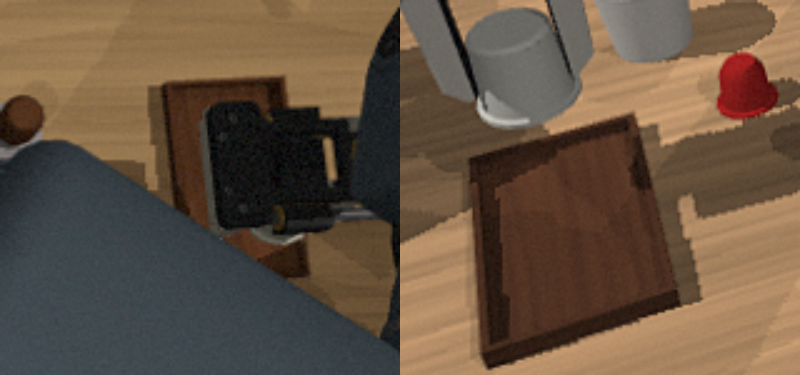

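The pod is held upright above the near end of the tray. I'll lower it.

Call:
send_rows(motion="0.035 0 0 -0.02 0; 0.035 0 0 -0.02 0; 0.035 0 0 -0.016 0; 0.035 0 0 -0.004 0; 0.035 0 0 -0.003 0; 0.035 0 0 -0.002 0; 0.035 0 0 0 0; 0.035 0 0 0 0")

```text
time: 5.0
position: [0.511, -0.3141, 0.0192]
tcp_rot: [[-1.0, -0.029, 0.001], [-0.029, 1.0, -0.0], [-0.001, -0.001, -1.0]]
wrist_force: [-0.3, -0.7, -0.1]
grip_width: 0.0436
```

Call:
send_rows(motion="0.035 0 0 -0.001 0; 0.035 0 0 0 0; 0.06 0 0 0 0; 0.06 0 0 0 0; 0.06 0 0 0 0; 0.06 0 0 0.01 0; 0.06 0 0 0.04 0; 0.06 0 0 0.05 0")

```text
time: 5.8
position: [0.5098, -0.3132, 0.1178]
tcp_rot: [[-1.0, -0.029, -0.003], [-0.029, 1.0, 0.002], [0.003, 0.002, -1.0]]
wrist_force: [0.7, 0.0, 1.1]
grip_width: 0.06
```

Call:
send_rows(motion="0.07 0.0055 0.0469 0 0; 0.07 0.0055 0.0469 0 0; 0.07 0.0055 0.0469 0 0; 0.07 0.0055 0.0469 0 0; 0.07 0.0055 0.0469 0 0; 0.07 0.0055 0.0469 0 0; 0.07 0.0055 0.0469 0 0; 0.07 0.0055 0.0469 0 0")

```text
time: 6.6
position: [0.5548, 0.0632, 0.1185]
tcp_rot: [[-1.0, -0.029, 0.001], [-0.029, 1.0, 0.0], [-0.001, -0.0, -1.0]]
wrist_force: [0.6, 0.7, -0.8]
grip_width: 0.0698
```

Call:
send_rows(motion="0.07 0.0055 0.0469 0 0; 0.07 0.0055 0.0469 0 0; 0.07 0 0 0 0; 0.07 0 0 -0.03 0; 0.07 0 0 -0.03 0; 0.07 0 0 -0.03 0; 0.07 0 0 -0.014 0; 0.07 0 0 0 0")

```text
time: 7.4
position: [0.5649, 0.1545, 0.0125]
tcp_rot: [[-1.0, -0.029, -0.003], [-0.029, 1.0, -0.001], [0.003, -0.0, -1.0]]
wrist_force: [-0.3, 0.4, 0.3]
grip_width: 0.0698
```

Call:
send_rows(motion="0.035 0 0 0 0; 0.035 0 0 0 0; 0.035 0 0 0 0; 0.035 0 0 0 0; 0.035 0 0 0 0; 0.035 0 0 0.02 0; 0.035 0 0 0.05 0; 0.035 0 0 0.05 0")

```text
time: 8.2
position: [0.565, 0.1549, 0.1346]
tcp_rot: [[-1.0, -0.029, -0.002], [-0.029, 1.0, -0.0], [0.002, -0.0, -1.0]]
wrist_force: [1.5, 0.3, 0.1]
grip_width: 0.0432
```

Call:
send_rows(motion="0.035 0.0013 -0.0467 0 0; 0.035 0.0013 -0.0467 0 0; 0.035 0.0013 -0.0467 0 0; 0.035 0.0013 -0.0467 0 0; 0.035 0.0013 -0.0467 0 0; 0.035 0.0013 -0.0467 0 0; 0.035 0.0013 -0.0467 0 0; 0.035 0.0013 -0.0467 0 0")

```text
time: 9.0
position: [0.5758, -0.2205, 0.1338]
tcp_rot: [[-1.0, -0.029, 0.0], [-0.029, 1.0, -0.0], [-0.0, -0.0, -1.0]]
wrist_force: [-0.2, 0.4, -0.2]
grip_width: 0.0429
```

Call:
send_rows(motion="0.035 0.0013 -0.0467 0 0; 0.035 0.0013 -0.0467 0 0; 0.035 0 0 0 0; 0.035 0 0 -0.03 0; 0.035 0 0 -0.03 0; 0.035 0 0 -0.03 0; 0.035 0 0 -0.015 0; 0.035 0 0 0 0")

```text
time: 9.8
position: [0.5778, -0.3109, 0.0268]
tcp_rot: [[-1.0, -0.029, -0.003], [-0.029, 1.0, 0.002], [0.003, 0.002, -1.0]]
wrist_force: [-0.2, 0.0, -0.7]
grip_width: 0.0434
```

Call:
send_rows(motion="0.035 0 0 0 0; 0.035 0 0 -0.003 0; 0.035 0 0 -0.003 0; 0.035 0 0 -0.002 0; 0.035 0 0 0 0; 0.035 0 0 0 0; 0.035 0 0 0 0; 0.035 0 0 0 0")

```text
time: 10.6
position: [0.5788, -0.312, 0.0207]
tcp_rot: [[-1.0, -0.029, 0.0], [-0.029, 1.0, -0.0], [-0.0, -0.0, -1.0]]
wrist_force: [-0.3, -0.6, -1.0]
grip_width: 0.0427
```

Call:
send_rows(motion="0.035 0 0 -0.0015 0; 0.035 0 0 -0.001 0; 0.035 0 0 0 0; 0.06 0 0 0 0; 0.06 0 0 0 0; 0.06 0 0 0 0; 0.06 0 0 0.02 0; 0.06 0 0 0.05 0")

```text
time: 11.4
position: [0.5766, -0.3106, 0.0848]
tcp_rot: [[-1.0, -0.029, -0.007], [-0.029, 1.0, 0.004], [0.007, 0.004, -1.0]]
wrist_force: [0.6, -0.9, -0.6]
grip_width: 0.06
```

Call:
send_rows(motion="0.06 0 0 0.02 0; 0.06 -0.011 0.035 0 0; 0.06 -0.022 0.035 0 0; 0.06 -0.022 0.035 0 0; 0.05 -0.022 0.035 0 0; 0.05 -0.022 0.035 0 0; 0.05 -0.0225 0.022 0 0; 0.05 -0.023 0 0 0")

```text
time: 12.2
position: [0.4331, -0.1128, 0.1081]
tcp_rot: [[-1.0, -0.032, -0.0], [-0.032, 1.0, 0.0], [0.0, 0.0, -1.0]]
wrist_force: [-0.0, -0.3, -0.1]
grip_width: 0.0499
```

Run:
```python
from h import *
s=state();print(s['position'],s['grip_width'],s['time'])
a,_=read_camera("top");b,_=read_camera("scene")
cv2.imwrite('pics/p2.png',np.hstack([cv2.resize(a[140:290,400:560],(400,375)),cv2.resize(b[220:400,50:242],(400,375))])[:,:,::-1])
```

```text
[ 0.43308574 -0.11279085  0.10810735] 0.04989825639334414 12.2
```

View pics/p2.png

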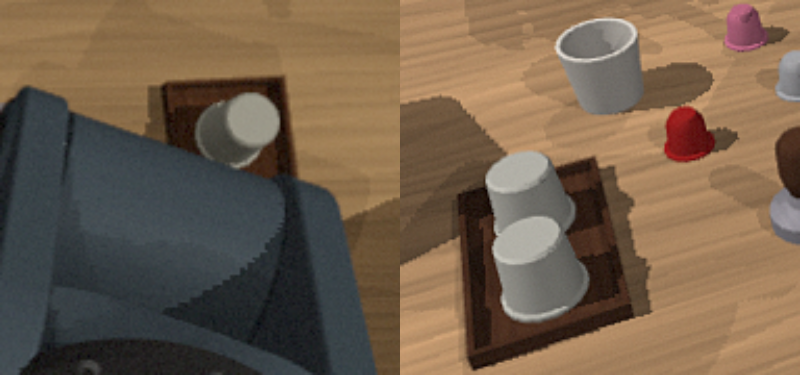

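Both pods stand upright in the tray. Next is capsule B, which the arm is now above.

Call:
send_rows(motion="0.05 0.001 -0.001 -0.03 0; 0.05 0 0 -0.03 0; 0.05 0 0 -0.03 0; 0.05 0 0 -0.009 0; 0.05 0 0 -0.004 0; 0.05 0 0 0 0; 0.05 0 0 0 0; 0.05 0 0 0 0", force=8)

```text
time: 13.1
position: [0.4359, -0.1162, 0.0061]
tcp_rot: [[-1.0, -0.029, 0.002], [-0.029, 1.0, -0.001], [-0.002, -0.001, -1.0]]
wrist_force: [0.4, -0.2, 0.2]
grip_width: 0.0507
```

Call:
send_rows(motion="0.015 -0.001 0.001 -0.001 0; 0.015 0 0 0 0; 0.015 0 0 0 0; 0.015 0 0 0 0; 0.015 0 0 0 0; 0.015 0 0 0 0; 0.015 0 0 0 0; 0.015 0 0 0.02 0")

```text
time: 13.9
position: [0.433, -0.1145, 0.0229]
tcp_rot: [[-1.0, -0.029, -0.003], [-0.029, 1.0, 0.001], [0.003, 0.001, -1.0]]
wrist_force: [0.7, 0.8, -0.3]
grip_width: 0.0286
```

Call:
send_rows(motion="0.015 0 0 0.04 0; 0.015 0 0 0.04 0; 0.015 0.03 0.02 0 0; 0.015 0.035 0.025 0 0; 0.015 0.035 0.025 0 0; 0.015 0.035 0.025 0 0; 0.015 0.025 0.01 0 0; 0.015 0 0 0 0")

```text
time: 14.7
position: [0.5963, -0.0085, 0.1037]
tcp_rot: [[-1.0, -0.031, 0.001], [-0.031, 1.0, 0.0], [-0.001, -0.0, -1.0]]
wrist_force: [-0.8, -0.0, 0.3]
grip_width: 0.0291
```

Call:
send_rows(motion="0.015 0 0 -0.03 0; 0.015 0 0 -0.03 0; 0.015 0 0 -0.022 0; 0.015 0 0 -0.006 0; 0.015 0 0 -0.004 0; 0.015 0 0 -0.001 0; 0.015 0 0 0 0; 0.015 0 0 0 0")

```text
time: 15.5
position: [0.5947, -0.01, 0.012]
tcp_rot: [[-1.0, -0.029, 0.001], [-0.029, 1.0, -0.0], [-0.001, -0.0, -1.0]]
wrist_force: [0.6, 0.2, -0.8]
grip_width: 0.029
```

Call:
send_rows(motion="0.015 0 0 -0.0015 0; 0.015 0 0 -0.001 0; 0.015 0 0 0 0; 0.045 0 0 0 0; 0.045 0 0 0 0; 0.045 0 0 0 0; 0.045 0 0 0.03 0; 0.045 0 0 0.05 0")

```text
time: 16.3
position: [0.5923, -0.0098, 0.087]
tcp_rot: [[-1.0, -0.029, -0.006], [-0.029, 1.0, 0.001], [0.006, 0.001, -1.0]]
wrist_force: [0.4, 0.0, 0.3]
grip_width: 0.0448
```

Call:
send_rows(motion="0.045 0 0 0.02 0; 0.05 -0.04 0 0 0; 0.05 -0.042 0 0 0; 0.05 -0.043 0 0 0; 0.05 -0.042 0.001 0 0; 0.05 0 0 0 0; 0.05 0 0 -0.03 0; 0.05 0 0 -0.03 0")

```text
time: 17.1
position: [0.4286, -0.0091, 0.0488]
tcp_rot: [[-1.0, -0.029, 0.004], [-0.029, 1.0, -0.0], [-0.004, -0.001, -1.0]]
wrist_force: [0.2, -0.2, -0.5]
grip_width: 0.0498
```

Call:
send_rows(motion="0.05 0 0 -0.03 0; 0.05 0 0 -0.01 0; 0.05 0 0 -0.004 0; 0.05 0 0 0 0; 0.05 0 0 0 0; 0.015 0 0 0 0; 0.015 0 0 0 0; 0.015 0 0 0 0")

```text
time: 17.9
position: [0.4275, -0.009, 0.005]
tcp_rot: [[-1.0, -0.029, 0.001], [-0.029, 1.0, -0.0], [-0.001, -0.0, -1.0]]
wrist_force: [1.0, -0.3, -0.5]
grip_width: 0.0307
```

Call:
send_rows(motion="0.015 0 0 0 0; 0.015 0 0 0 0; 0.015 0 0 0 0; 0.015 0 0 0.02 0; 0.015 0 0 0.04 0; 0.015 0 0 0.04 0; 0.015 0.03 -0.0015 0 0; 0.015 0.04 0 0 0")

```text
time: 18.7
position: [0.4979, -0.0106, 0.1064]
tcp_rot: [[-1.0, -0.029, 0.002], [-0.029, 1.0, -0.0], [-0.002, -0.0, -1.0]]
wrist_force: [0.7, -0.6, 0.5]
grip_width: 0.0283
```

Call:
send_rows(motion="0.015 0.04 0 0 0; 0.015 0.04 0 0 0; 0.015 0.04 0 0 0; 0.015 0.0295 0 0 0; 0.015 0 0 0 0; 0.015 0 0 -0.03 0; 0.015 0 0 -0.03 0; 0.015 0 0 -0.02 0")

```text
time: 19.5
position: [0.6449, -0.0103, 0.0225]
tcp_rot: [[-1.0, -0.029, -0.003], [-0.029, 1.0, 0.0], [0.003, 0.0, -1.0]]
wrist_force: [0.1, -0.0, -0.2]
grip_width: 0.0288
```

Call:
send_rows(motion="0.015 0 0 -0.007 0; 0.015 0 0 -0.005 0; 0.015 0 0 -0.002 0; 0.015 0 0 0 0; 0.015 0 0 0 0; 0.015 0 0 0 0; 0.015 0 0 0 0; 0.015 0 0 0 0")

```text
time: 20.3
position: [0.6468, -0.0104, 0.0108]
tcp_rot: [[-1.0, -0.029, 0.0], [-0.029, 1.0, -0.0], [-0.0, -0.0, -1.0]]
wrist_force: [1.0, 0.3, 0.6]
grip_width: 0.0285
```

Call:
send_rows(motion="0.015 0 0 -0.0015 0; 0.015 0 0 0 0; 0.015 0 0 0 0; 0.045 0 0 0 0; 0.045 0 0 0 0; 0.045 0 0 0 0; 0.045 0 0 0.03 0; 0.045 0 0 0.05 0", force=8)

```text
time: 21.1
position: [0.6447, -0.0103, 0.0871]
tcp_rot: [[-1.0, -0.029, -0.006], [-0.029, 1.0, 0.001], [0.006, 0.001, -1.0]]
wrist_force: [1.3, 0.5, 0.2]
grip_width: 0.0451
```

Call:
send_rows(motion="0.055 0 0 0.03 0; 0.055 -0.017 -0.034 0 0; 0.055 -0.017 -0.034 0 0; 0.055 -0.017 -0.034 0 0; 0.055 -0.016 -0.0335 0 0; 0.055 0 0 0 0; 0.055 0 0 0 0; 0.055 0 0 0 0")

```text
time: 21.9
position: [0.5802, -0.1451, 0.1192]
tcp_rot: [[-1.0, -0.03, 0.0], [-0.03, 1.0, 0.0], [-0.0, 0.0, -1.0]]
wrist_force: [-0.0, -0.4, 0.2]
grip_width: 0.055
```

Run:
```python
from h import *
s=state();print(s['position'],s['grip_width'],s['time'])
a,_=read_camera("top");b,_=read_camera("scene")
cv2.imwrite('pics/p3.png',np.hstack([cv2.resize(a[120:300,260:452],(400,375)),cv2.resize(b[200:380,210:402],(400,375))])[:,:,::-1])
```

```text
[ 0.5801559  -0.14514373  0.11918036] 0.055029652135570255 21.9
```

View pics/p3.png

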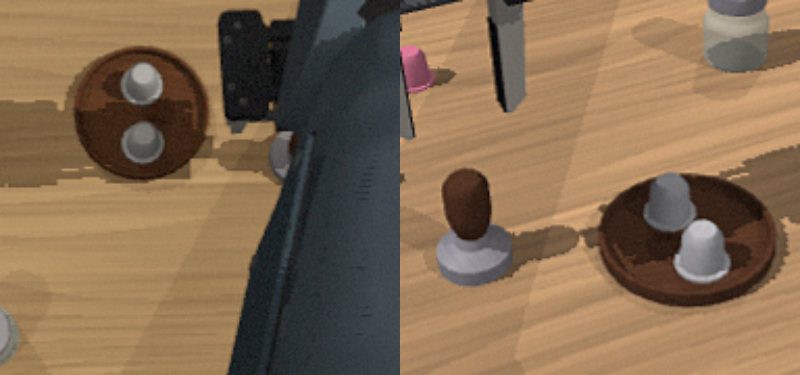

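Both capsules stand upright in the dish. The tamper is last.

Call:
send_rows(motion="0.055 0 -0.001 -0.03 0; 0.055 0 0 -0.03 0; 0.055 0 0 -0.02 0; 0.055 0 0 -0.005 0; 0.055 0 0 0 0; 0.055 0 0 0 0; 0.02 0 0 0 0; 0.02 0 0 0 0", force=30)

```text
time: 22.8
position: [0.5802, -0.147, 0.0351]
tcp_rot: [[-1.0, -0.029, 0.001], [-0.029, 1.0, -0.0], [-0.001, -0.001, -1.0]]
wrist_force: [0.3, -0.1, -0.1]
grip_width: 0.0433
```

Call:
send_rows(motion="0.02 0 0 0 0; 0.02 0 0 0 0; 0.02 0 0 0 0; 0.02 0 0 0 0; 0.02 0 0 0.02 0; 0.02 0 0 0.04 0; 0.02 0 0 0.04 0; 0.02 0 0 0 0")

```text
time: 23.6
position: [0.582, -0.1477, 0.139]
tcp_rot: [[-1.0, -0.029, 0.007], [-0.029, 1.0, -0.003], [-0.007, -0.003, -1.0]]
wrist_force: [1.0, -0.7, -2.6]
grip_width: 0.0292
```

Call:
send_rows(motion="0.02 -0.0007 0.02 0 0; 0.02 -0.0007 0.035 0 0; 0.02 -0.0007 0.035 0 0; 0.02 -0.0007 0.035 0 0; 0.02 -0.0007 0.035 0 0; 0.02 -0.0007 0.035 0 0; 0.02 -0.0007 0.035 0 0; 0.02 -0.0007 0.035 0 0")

```text
time: 24.4
position: [0.5733, 0.1193, 0.1328]
tcp_rot: [[-1.0, -0.029, -0.002], [-0.029, 1.0, -0.0], [0.002, -0.0, -1.0]]
wrist_force: [-0.1, -0.5, -2.6]
grip_width: 0.0294
```

Call:
send_rows(motion="0.02 -0.0007 0.035 0 0; 0.02 -0.0007 0.035 0 0; 0.02 -0.0007 0.035 0 0; 0.02 -0.0007 0.035 0 0; 0.02 -0.0007 0.035 0 0; 0.02 0 0.0195 0 0; 0.02 0 0 0 0; 0.02 0 0 0 0")

```text
time: 25.2
position: [0.5704, 0.3118, 0.1332]
tcp_rot: [[-1.0, -0.03, -0.001], [-0.03, 1.0, -0.001], [0.001, -0.001, -1.0]]
wrist_force: [0.9, 0.4, -1.8]
grip_width: 0.0291
```

Call:
send_rows(motion="0.02 0 0 -0.02 0; 0.02 0 0 -0.03 0; 0.02 0 0 -0.025 0; 0.02 0 0 -0.01 0; 0.02 0 0 -0.004 0; 0.02 0 0 0 0; 0.02 0 0 0 0; 0.02 0 0 0 0")

```text
time: 26.0
position: [0.5712, 0.3127, 0.0463]
tcp_rot: [[-1.0, -0.029, 0.002], [-0.029, 1.0, 0.001], [-0.002, 0.001, -1.0]]
wrist_force: [0.8, -0.3, -2.5]
grip_width: 0.0294
```

Floor contact is expected at a TCP height of about .039.

Call:
send_rows(motion="0.02 0 0 -0.003 0; 0.02 0 0 -0.002 0; 0.02 0 0 -0.001 0; 0.02 0 0 -0.001 0; 0.02 0 0 0 0; 0.02 0 0 0 0; 0.02 0 0 0 0; 0.02 0 0 0 0")

```text
time: 26.8
position: [0.5707, 0.3127, 0.0384]
tcp_rot: [[-1.0, -0.029, 0.0], [-0.029, 1.0, 0.0], [-0.0, 0.0, -1.0]]
wrist_force: [-1.9, 0.1, 4.0]
grip_width: 0.0294
```

The wrist force has gone from -2.5 to +4 N, so the base is down. I'll release and retreat.

Call:
send_rows(motion="0.055 0 0 0 0; 0.055 0 0 0 0; 0.055 0 0 0 0; 0.055 0 0 0 0; 0.055 0 0 0.03 0; 0.055 0 0 0.05 0; 0.055 0 0 0.05 0; 0.055 -0.04 0 0.02 0")

```text
time: 27.6
position: [0.5344, 0.3131, 0.1931]
tcp_rot: [[-1.0, -0.027, 0.008], [-0.027, 1.0, 0.004], [-0.008, 0.003, -1.0]]
wrist_force: [-1.1, 0.4, 0.7]
grip_width: 0.0552
```

Call:
send_rows(motion="0.055 -0.045 0.02 0 0; 0.055 -0.045 0.02 0 0; 0.055 -0.045 0.02 0 0; 0.055 -0.045 0.02 0 0; 0.055 -0.045 0.02 0 0; 0.055 -0.045 0.02 0 0; 0.055 -0.045 0.02 0 0; 0.055 0 0 0 0")

```text
time: 28.4
position: [0.2113, 0.4541, 0.1883]
tcp_rot: [[-0.999, -0.034, -0.001], [-0.034, 0.999, 0.0], [0.001, 0.0, -1.0]]
wrist_force: [0.4, -0.7, 0.7]
grip_width: 0.055
```

Run:
```python
from h import *
print(state()['position'],state()['time'])
for n in("top","scene"):
    a,d=read_camera(n);cv2.imwrite(f'pics/{n}9.png',a[:,:,::-1]);P=cloud(n,d)
    for k,g,h in(('podN',(.511,-.314),.049),('podF',(.579,-.312),.049),('capN',(.595,-.010),.034),('capF',(.647,-.010),.034),('tamper',(.571,.3125),.074),('jar',(.427,.125),.07),('cup',(.385,-.253),.055)):
        m=(np.hypot(P[...,0]-g[0],P[...,1]-g[1])<.027)&(abs(P[...,2]-h)<.005)
        print(n,k,m.sum(),P[m].mean(0).round(4),P[m][:,2].std().round(4))
```

```text
[0.21132131 0.45408166 0.1882885 ] 28.4
top podN 420 [ 0.5094 -0.3117  0.05  ] 0.0018
top podF 415 [ 0.5768 -0.3096  0.0499] 0.0017
top capN 157 [ 0.5917 -0.0092  0.0339] 0.0023
top capF 150 [ 0.6448 -0.0101  0.0339] 0.0024
top tamper 224 [0.5682 0.3123 0.0742] 0.0023
top jar 724 [0.4258 0.1268 0.0715] 0.0014
top cup 150 [ 0.3888 -0.2678  0.055 ] 0.0022
scene podN 519 [ 0.5145 -0.3155  0.0482] 0.0013
scene podF 672 [ 0.5817 -0.3129  0.0486] 0.0014
scene capN 158 [ 0.596 -0.013  0.033] 0.0018
scene capF 193 [ 0.6488 -0.0138  0.033 ] 0.0019
scene tamper 157 [0.5716 0.3087 0.0727] 0.0017
scene jar 380 [0.4298 0.1226 0.0697] 0.0015
scene cup 111 [ 0.3771 -0.2549  0.0533] 0.0018
```

View pics/top9.png

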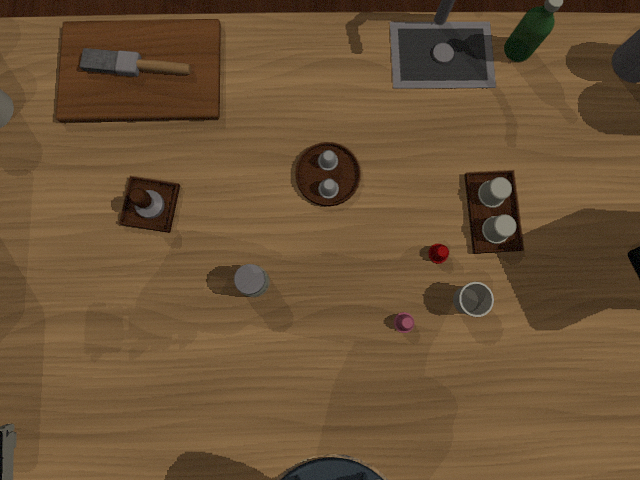

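View pics/scene9.png

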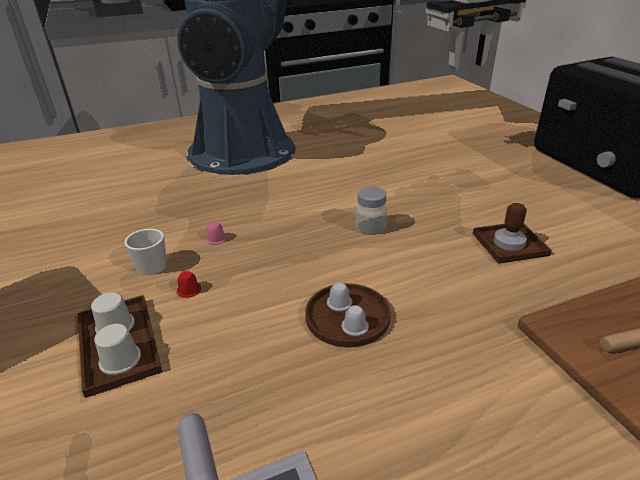

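All five items stand upright inside their trays. The jar (251,280), cup (476,300), red (439,253) and pink (405,322) are at their original pixels.

```bash
python3 -c "
from workcell import *
print(sign_off())"
```

```text
the job is handed in; nothing more can be done
None
```

The sort is done and handed in at about 28.5 s of the 131 s allowed. I placed both pods in the oblong tray, then both silver capsules in the round dish, then the tamper in the square tray.

- **Placement:** in the final pictures from both cameras, all five items stand upright inside their trays. Their tops measure within a few millimetres of where they should be for a full base on the tray floor.
- **Bystanders:** the cup, sugar jar and the red and pink look-alikes are at the same pixels as at the start.
- **Forces:** the highest wrist force in any reading was about 4 N, when the tamper touched down.
- **Disagreement:** the two cameras differ by 3–5 mm sideways throughout. I used their average, and the tray clearances covered the difference. The numeric check on the cup's rim was also unreliable, so for the cup I relied on the pictures.

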